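Fill the empty bays of the circuit docking board

TASK

Two of the five bays on the white docking board are empty: fit the two spare yellow circuit modules into them, each with one end tucked under the fixed lip and the other pressed down gently until the blue catch snaps over it, so that the module lies flat on the bay floor. Do not force anything, and leave the three fitted modules and everything else on the desk where they are.

Things in the scene. Friction and masses are not known exactly. Their poses are not given: they have to be found in the camera images.
- board: white docking board fixed to the desk, 124 x 330 x 12 mm (x -55 to +69, y, z), origin under the middle bay; five bays in a row along y, divided by ridges 10 mm wide and 8 mm high. The gap between lip and far wall (66 mm) is shorter than a module: tuck the -x tongue under the lip with the +x end raised 15 to 20 degrees, then press the +x end down until it snaps. Over 80 N between module and board damages it
- lip (a point): edge of the fixed grey lip at the middle bay, at its lower edge; the lip runs along the -x side of all bays. It overhangs the bay floor between 11 and 15 mm above it, with its edge at x = -29.5 mm from the bay centre; the wall behind it, under which nothing passes, has its inner face at x = -36.5 mm
- catch (a point): tip of the blue sprung catch of the middle bay (each bay has one, 16 mm wide): at x = +32.5 mm from the bay centre, 8.5 mm above the floor, sloping top up to 16 mm; slides back up to 6 mm. Below it is a wall with its face at x = +36.5 mm. It gives way at 4 to 8 N on the tongue (6 to 13 N if pressed on the grip), then locks over the tongue; before that the raised end stays about 12 mm high
- pocket0 (a point): floor centre of bay 1 of the docking board, 12 mm above the desk. x points from the lip to the catch, y along the row, z up; bays 58 mm apart, which two are empty varies. A module fits with its x along the bay's x, either way round; seated, it lies flat on this floor, its centre over this point to 1.5 mm along x.
- pocket1 (a point): floor centre of bay 2 of the docking board, 12 mm above the desk. x points from the lip to the catch, y along the row, z up; bays 58 mm apart, which two are empty varies. A module fits with its x along the bay's x, either way round; seated, it lies flat on this floor, its centre over this point to 1.5 mm along x.
- pocket2 (a point): floor centre of bay 3 of the docking board, 12 mm above the desk. x points from the lip to the catch, y along the row, z up; bays 58 mm apart, which two are empty varies. A module fits with its x along the bay's x, either way round; seated, it lies flat on this floor, its centre over this point to 1.5 mm along x.
- pocket3 (a point): floor centre of bay 4 of the docking board, 12 mm above the desk. x points from the lip to the catch, y along the row, z up; bays 58 mm apart, which two are empty varies. A module fits with its x along the bay's x, either way round; seated, it lies flat on this floor, its centre over this point to 1.5 mm along x.
- pocket4 (a point): floor centre of bay 5 of the docking board, 12 mm above the desk. x points from the lip to the catch, y along the row, z up; bays 58 mm apart, which two are empty varies. A module fits with its x along the bay's x, either way round; seated, it lies flat on this floor, its centre over this point to 1.5 mm along x.
- spare_a_mid (a point): spare yellow circuit module, about 80 g: block 48 x 40 x 22 mm (x, y, z); at each x end a tongue, 7 mm thick, 30 mm wide, extends the underside 11 mm (overall x -35 to +35); on top a central black grip 26 mm (x) x 16 mm (y), 26 mm high, top 48 mm above underside. Half-turn symmetric. Site on its axis 24 mm above the underside, z up. Lies upright on the desk, any yaw
- spare_b_mid (a point): spare yellow circuit module, about 80 g: block 48 x 40 x 22 mm (x, y, z); at each x end a tongue, 7 mm thick, 30 mm wide, extends the underside 11 mm (overall x -35 to +35); on top a central black grip 26 mm (x) x 16 mm (y), 26 mm high, top 48 mm above underside. Half-turn symmetric. Site on its axis 24 mm above the underside, z up. Lies upright on the desk, any yaw
- fitted_a_mid (a point): fitted yellow circuit module, about 80 g: block 48 x 40 x 22 mm (x, y, z); at each x end a tongue, 7 mm thick, 30 mm wide, extends the underside 11 mm (overall x -35 to +35); on top a central black grip 26 mm (x) x 16 mm (y), 26 mm high, top 48 mm above underside. Half-turn symmetric. Site on its axis 24 mm above the underside, z up. Already snapped into a bay
- fitted_b_mid (a point): fitted yellow circuit module, about 80 g: block 48 x 40 x 22 mm (x, y, z); at each x end a tongue, 7 mm thick, 30 mm wide, extends the underside 11 mm (overall x -35 to +35); on top a central black grip 26 mm (x) x 16 mm (y), 26 mm high, top 48 mm above underside. Half-turn symmetric. Site on its axis 24 mm above the underside, z up. Already snapped into a bay
- fitted_c_mid (a point): fitted yellow circuit module, about 80 g: block 48 x 40 x 22 mm (x, y, z); at each x end a tongue, 7 mm thick, 30 mm wide, extends the underside 11 mm (overall x -35 to +35); on top a central black grip 26 mm (x) x 16 mm (y), 26 mm high, top 48 mm above underside. Half-turn symmetric. Site on its axis 24 mm above the underside, z up. Already snapped into a bay
- coil: bystander: upright coil ring, 120 mm across and 136 mm high, on a 50 x 70 mm black foot; origin at the centre of its underside
- adapter: bystander: black power adapter 85 x 60 x 50 mm, origin at the centre of its underside
- meter: bystander: orange hand meter lying flat, 140 x 72 x 38 mm, origin at the centre of its underside
- screwdriver: bystander: screwdriver lying along its x, origin at its middle underneath
- jar: bystander: amber jar with white lid, 52 mm across, 60 mm high, origin at the centre of its underside
- cup: bystander: blue cup, 76 mm across, 90 mm high, origin at the centre of its underside
Not all that is in view belongs to the job. Leave any purple or turquoise look-alike of the part that bears spare_b_mid alone.

How it is judged:
By the outcome, as a careful person would: the job done as asked, in the order asked, and still so for the second after the job is handed in, with the robot touching nothing.
It also fails if it takes over 61 s, if anything falls off the work surface, if the arm or the gripper's body presses on something with over 40 N, if the wrist force passes 120 N, or if a joint passes its speed limit or range.

ROBOT

A 6-joint arm with a two-finger parallel gripper is mounted at the origin on the work surface. World frame = base frame: x ahead of the robot, y to its left, z up, the work surface at z = 0. Lengths are in mm, angles in rad, forces in N, time in s.
With the tool pointing down it reaches from about 300 to 775 mm from the base axis. Payload 14.6 kg.
Tool frame: the origin (TCP) lies midway between the tips of the shut fingers; the grasp point (between the pads) lies 19 mm behind it; y points along the fingers, z is the direction in which the jaws open and shut, and the axes are right-handed (so a half turn about y gives the same grasp; the last joint's range is limited). The gripper opens to 94 mm and grips with 3 to 60 N. Pads are 16 mm wide; open, the fingers measure 119 mm over their backs; the gripper's body (75 mm by 177 mm) begins 78 mm behind the grasp point.
Start: joints at [1.078, 0.3, 1.521, -0, 1.321, -0.067], TCP at [227.173, 500.881, 205.446] pointing down, gripper open.
Joint ranges: [-3.03, 3.03], [-0.79, 2.21], [0.23, 2.52], [-1.04, 4.18], [0, 3.07], [-2.55, 2.55]. Speed limits (rad/s): [2.22, 2.22, 2.57, 3.14, 3.14, 3.14].

INTERFACE

Orientations are given as [roll, pitch, yaw] about the fixed x, y, z axes, in that order (R = Rz(yaw) Ry(pitch) Rx(roll)).
In Python, from cell import manip gives the robot as it stands.
- The arm moves only by the tool play_rows, never from a script. Its argument "series" is a list of rows, each a list of 3 entries, a list of its own where there are three numbers: the shift along the tool's x, y, z in m, then the turn about the tool's y in rad, then the closure, from 0 (fully open) to 1 (shut). In form: [[[dx, dy, dz], twist, grip], ...]. A call has 1 to 20 rows; each row is the pose to reach, as a shift and turn from the pose measured when the call began, along the tool's axes at that moment; what a row does not reach only later rows make up. A row lasts 1/10 s, in which the tool goes at most 50 mm and 8.59 degrees, less where a joint would pass 70% of its speed; a pose out of reach is approached as far as the arm can. A call with a gripper value outside its range is refused whole. The fingers move at their own pace and stop on an object; "squeeze" is the grip in N (left out, the last holds). Time passes only in rows, so rows that repeat a pose let the fingers close. It gives the time, the measured TCP pose, the force and the opening at its end, in the units of the state.
- manip.read_state(): the state, without advancing time (a new reading comes with each control period).
- manip.camera(name): name is "side" or "top"; returns the picture (480x640x3 uint8, red, green, blue); there is no depth.
- manip.camera_params(name): a dict with "K" (3x3 intrinsics, pixels), "dist_coeffs" ([k1, k2, p1, p2, k3] as OpenCV has them; the pictures are not rectified), "rvec" (rotation vector, rad) and "tvec" (3), from world to camera coordinates, as OpenCV has them. Camera axes: x right, y down, z forward; pixel columns grow to the right and rows downward; lengths in mm; the calibration is good to about 2 mm. A picture is of the moment at which its call begins. camera_params takes no time and is no camera call.
- manip.sign_off(): hands the job in, once; it reports no verdict.
The state is a dict: "clock": time; "joints": joint angles; "qd": joint speeds; "effort": joint torques, N m; "eef_pos": TCP position; "eef_rot": TCP orientation; "wrist_force": force on the tool from outside, world axes, zero at the start; "moment": the same for the moment, N m; "finger_gap": finger opening in mm.
Only numpy, scipy, OpenCV 4.12 (cv2) and the standard library are available. Lean on these libraries where they do the work, as an engineer would, in place of code of your own. Each camera call takes 0.05 s, during which the arm holds its last target. There are 200 camera calls.

## Working session

There is one attempt and no reset: what is moved stays moved. The work goes in short steps, Python scripts to look and compute and a tool call to move; the robot and the scene stay as the last step left them, time stands still between calls to the robot, and variables do not carry over. Pictures are saved under pics/ and viewed, about 8 in all and at most 12, crops included, and the job is handed in when it is done.

Besides the shell and the picture viewer there is one more tool, called after "Emit:" as name([rows], argument=value, ...), one row to a line, values as JSON. play_rows: Moves the arm, as the interface text tells. Its arguments: {"type":"object","properties":{"series":{"type":"array","items":{"type":"array"}},"squeeze":{"type":"number"}},"required":["series"]}

```bash
ls; mkdir -p pics
python3 - <<'E'
from cell import manip
import cv2
print(manip.read_state())
for n in("side","top"):
    p=manip.camera_params(n); print(n,p)
    cv2.imwrite(f"pics/{n}0.png",manip.camera(n)[:,:,::-1])
E
```

```text
pics
{'clock': 0.0, 'joints': array([ 1.07836664e+00,  3.00473604e-01,  1.52157537e+00,  1.68259207e-05,
        1.32069925e+00, -6.65905576e-02]), 'qd': array([ 1.18488852e-03,  6.59091523e-04,  1.35260863e-05, -1.00654947e-03,
       -5.04946523e-04, -6.05002314e-04]), 'effort': array([ 8.91903583e-04, -5.31808662e+01, -3.52730048e+01,  7.08295754e-02,
        2.44613760e-02, -4.78972015e-05]), 'eef_pos': array([227.06738713, 500.65369459, 204.88737347]), 'eef_rot': array([-1.57194826e+00,  9.31549383e-05, -4.25843359e-01]), 'wrist_force': array([-0.62840615, -0.46365881,  0.05165519]), 'moment': array([-0.00393306, -0.00900006,  0.00450273]), 'finger_gap': 94.09593983526213}
side {'K': array([[516.52446688,   0.        , 320.53988379],
       [  0.        , 516.52446688, 240.13517833],
       [  0.        ,   0.        ,   1.        ]]), 'dist_coeffs': array([-0.12217754,  0.        ,  0.        ,  0.        ,  0.        ]), 'rvec': array([ 2.32583948, -0.25234967,  0.08474661]), 'tvec': array([-513.73119812,  162.87635149, 1020.73379287])}
top {'K': array([[535.07494584,   0.        , 320.1140687 ],
       [  0.        , 535.07494584, 243.17433466],
       [  0.        ,   0.        ,   1.        ]]), 'dist_coeffs': array([-0.03529485,  0.        ,  0.        ,  0.        ,  0.        ]), 'rvec': array([ 2.15025792, -2.20031051,  0.07976565]), 'tvec': array([  41.33177189,  547.10454218, 1309.59934829])}
```

View pics/top0.png

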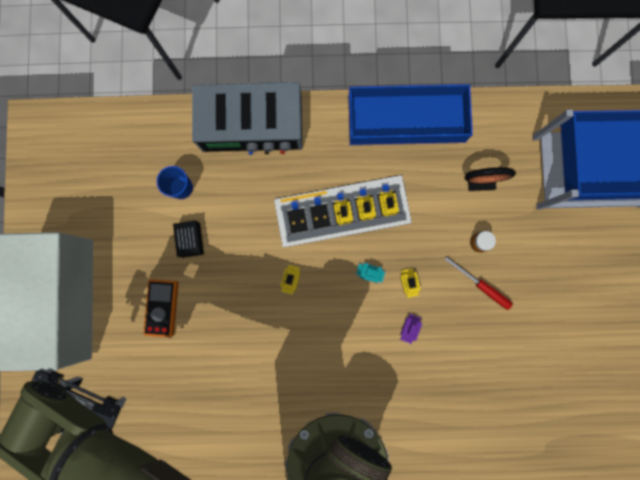

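View pics/side0.png

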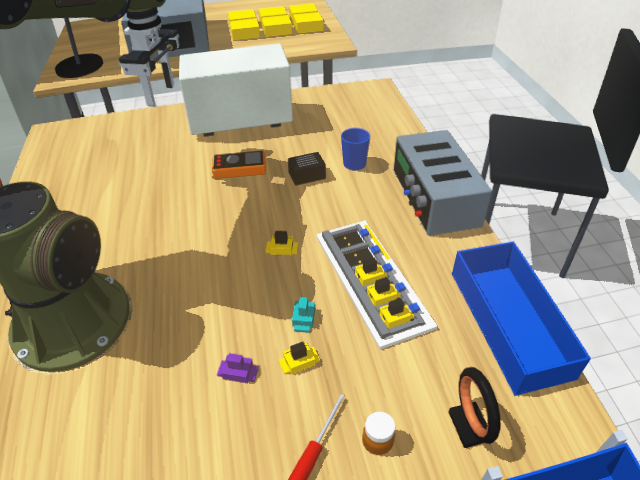

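Candidates:
- Spares, top view: yellow modules at (290,279) and (411,283). In the side view they are at (282,244) and (299,358).
- Not spares: turquoise (370,272), purple (411,328), the fitted yellows at (343,211), (366,207) and (389,204), and the yellow blocks on the rear table.

The empty bays are at top (297,220) and (320,216). I'll take close crops to check this.

Run:
```python
import cv2
for n,(x0,y0,x1,y1),s in(("top",(268,172,428,302),5),("side",(255,215,445,375),4)):
    c=cv2.imread(f"pics/{n}0.png")[y0:y1,x0:x1]
    c=cv2.resize(c,None,fx=s,fy=s,interpolation=cv2.INTER_CUBIC)
    for k in range(0,x1-x0,20): cv2.putText(c,str(x0+k),(k*s,10),0,.35,(0,0,255)); cv2.line(c,(k*s,10),(k*s,16),(0,0,255))
    for k in range(0,y1-y0,20): cv2.putText(c,str(y0+k),(0,k*s+4),0,.35,(0,0,255)); cv2.line(c,(24,k*s),(30,k*s),(0,0,255))
    cv2.imwrite(f"pics/{n}0c.png",c[:600,:800])
```

```text
(no output)
```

View pics/top0c.png

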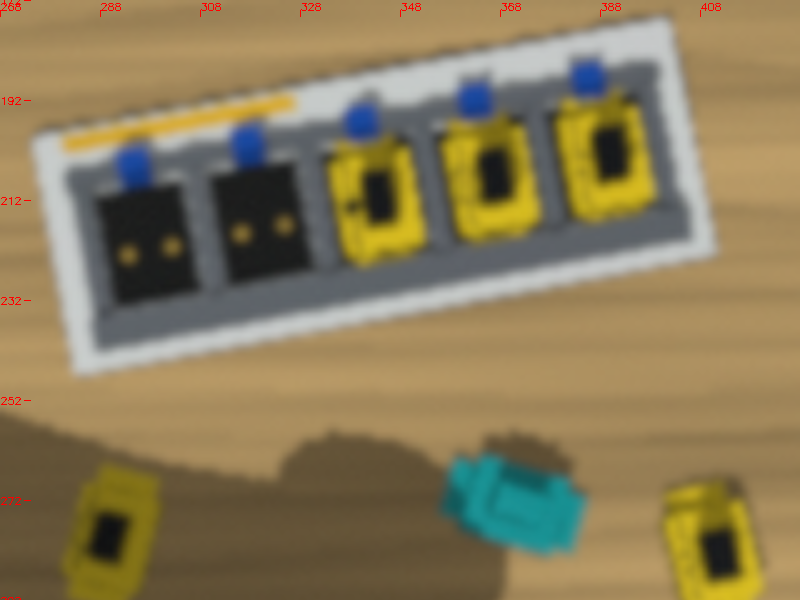

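View pics/side0c.png

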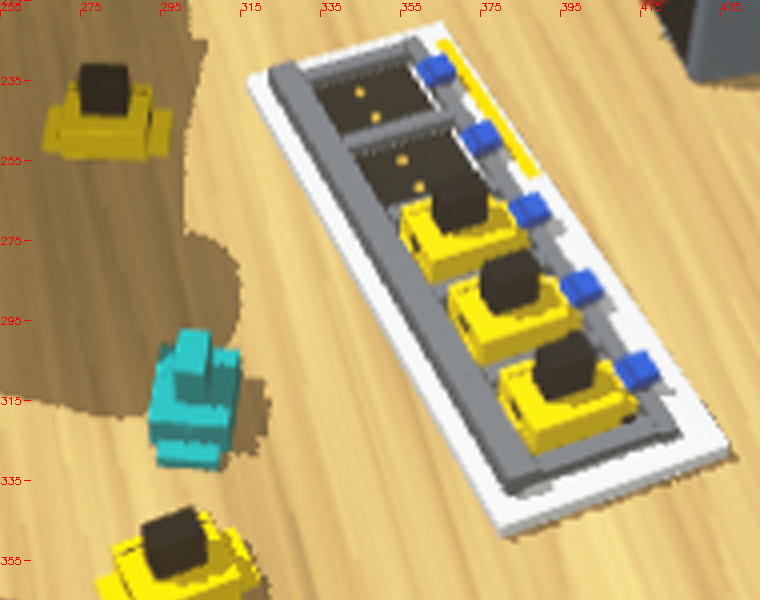

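Both spares are confirmed yellow: top (290,279) in shadow and (411,283) in light. The board's catches face up in the top image, which is world +x. Next I'll fit the poses.

```bash
cat > geo.py <<'E'
import numpy as np, cv2
from scipy.optimize import least_squares, minimize
from cell import manip
P={n:manip.camera_params(n) for n in("side","top")}
def proj(n,X):
    p=P[n]; return cv2.projectPoints(np.float64(X).reshape(-1,3),p["rvec"],p["tvec"],p["K"],p["dist_coeffs"])[0][:,0]
def place(X,q):  # q: x,y,z,yaw (,tilt about -y: +x up)
    t=q[4] if len(q)>4 else 0
    R=cv2.Rodrigues(np.array([0,0,q[3]]))[0]@cv2.Rodrigues(np.array([0,-t,0.]))[0]
    return np.asarray(X)@R.T+q[:3]
def box(a,b): return np.array([[x,y,z] for x in(a[0],b[0]) for y in(a[1],b[1]) for z in(a[2],b[2])],float)
BODY=[box((-24,-20,0),(24,20,22)),box((-35,-15,0),(35,15,7))]; GRIP=box((-13,-8,22),(13,8,48))
S=8
def render(n,q,roi):
    x0,y0,x1,y1=roi; m=np.zeros(((y1-y0)*S,(x1-x0)*S),np.uint8)
    def poly(X,v):
        u=((proj(n,place(X,q))-[x0,y0]+.5)*S-.5)
        cv2.fillConvexPoly(m,cv2.convexHull(np.round(u*16).astype(np.int32)),v,shift=4)
    for b in BODY: poly(b,255)
    poly(GRIP,0)
    return cv2.resize(m,(x1-x0,y1-y0),interpolation=cv2.INTER_AREA)/255.
def yellow(img,roi):
    x0,y0,x1,y1=roi; h=cv2.cvtColor(np.ascontiguousarray(img[y0:y1,x0:x1]),cv2.COLOR_RGB2HSV)
    return ((abs(h[...,0].astype(int)-26)<6)&(h[...,1]>190)).astype(float)
def fit(masks,q0):  # masks: {n:(mask,roi)}
    f=lambda q:sum(np.sum((render(n,q,r)-m)**2) for n,(m,r) in masks.items())
    best=min((minimize(f,np.array(q0)+[0,0,0,d],method="Nelder-Mead",options=dict(initial_simplex=np.array(q0)+[0,0,0,d]+np.vstack([np.zeros(4),np.diag([8,8,5,.15])]),xatol=.02,fatol=.01)) for d in(-.15,.0,.15)),key=lambda r:r.fun)
    return best.x,best.fun
E
python3 - <<'E'
from geo import *
im={n:cv2.imread(f"pics/{n}0.png")[:,:,::-1] for n in P}
def cr(c,s,o): return (np.array(c)+.5)/s-.5+o
top=cr([(32,137),(672,15),(717,250),(77,373)],5,[268,172]); side=cr([(440,22),(732,455),(505,535),(248,85)],4,[255,215])
C=np.array([[69,165,12],[69,-165,12],[-55,-165,12],[-55,165,12]],float)
r=lambda q:np.r_[(proj("top",place(C,q))-top).ravel(),(proj("side",place(C,q))-side).ravel()]
s=least_squares(r,[560,-50,0,.2]); print("board",s.x.round(3)); print(r(s.x).round(1))
q=s.x
for k,y in enumerate((-116,-58,0,58,116)):
    g=place([[0,y,60],[0,y,12]],q); print(k,place([[0,y,12]],q).round(1),"griptop px",proj("top",g)[0].round(1),proj("side",g)[0].round(1))
def ground(u):  # top pixel -> xy at z=40
    return least_squares(lambda v:proj("top",[v[0],v[1],40])[0]-u,[500,0]).x
for nm,pt,ps,yaw in(("L",(290,279),(282,244),-.25),("R",(411,283),(299,358),.15)):
    R={"top":(pt[0]-18,pt[1]-22,pt[0]+18,pt[1]+22),"side":(ps[0]-30,ps[1]-28,ps[0]+30,ps[1]+28)}
    M={n:(yellow(im[n],R[n]),R[n]) for n in P}
    x,f=fit(M,[*ground(pt),0,yaw]); print(nm,x.round(3),"cost",round(f,1),"area",[int(m.sum()) for m,_ in M.values()])
    for n in P: cv2.imwrite(f"pics/d_{nm}{n}.png",np.hstack([M[n][0]*255,render(n,x,R[n])*255]))
# fitted modules
for k,(pt,ps,y) in enumerate((((343,211),(369,274),0),((366,207),(381,293),-58),((389,204),(394,312),-116))):
    R={"top":(pt[0]-13,pt[1]-18,pt[0]+13,pt[1]+18),"side":(ps[0]-19,ps[1]-20,ps[0]+22,ps[1]+18)}
    M={n:(yellow(im[n],R[n]),R[n]) for n in P}
    x,f=fit(M,[*place([[0,y,12]],q)[0],q[3]]); print("fit",x.round(3),round(f,1))
E
```

```text
board [ 6.23438e+02 -3.09070e+01 -3.65100e+00  1.67000e-01]
[ 0.   0.1 -0.5  0.1  0.4  0.7 -0.1  0.7  1.1  1.5  0.7 -1.  -0.3 -0.1
 -0.2 -0.3]
0 [[ 642.7 -145.3    8.3]] griptop px [390.4 201.7] [397.1 304.2]
1 [[633.1 -88.1   8.3]] griptop px [367.1 206.1] [383.4 282.8]
2 [[623.4 -30.9   8.3]] griptop px [343.7 210.6] [370.6 262.9]
3 [[613.8  26.3   8.3]] griptop px [320.4 215.1] [358.7 244.4]
4 [[604.2  83.5   8.3]] griptop px [297.  219.6] [347.6 227.2]
L [ 4.58924e+02  1.06397e+02  1.76900e+00 -2.57000e-01] cost 106.2 area [411, 292]
R [ 4.44207e+02 -1.91934e+02  8.90000e-01  2.08000e-01] cost 123.4 area [623, 311]
fit [ 6.22502e+02 -2.94920e+01  1.63130e+01  1.80000e-01] 335.8
fit [ 6.32066e+02 -8.65470e+01  1.51130e+01  2.29000e-01] 500.0
fit [ 6.41718e+02 -1.43367e+02  1.53150e+01  1.50000e-01] 496.5[ WARN:0@1.344] global loadsave.cpp:1063 imwrite_ Unsupported depth image for selected encoder is fallbacked to CV_8U.
```

Run:
```python
import cv2,numpy as np
r=[cv2.resize(cv2.imread(f"pics/d_{a}{n}.png"),None,fx=s,fy=s,interpolation=0) for a in"LR" for n,s in(("top",5),("side",3))]
w=max(x.shape[1] for x in r)
f=lambda x:cv2.copyMakeBorder(x,0,4,0,w+4-x.shape[1],0,value=(0,0,255))
a=np.hstack([np.vstack([f(r[0]),f(r[1])]),np.vstack([f(r[2]),f(r[3])])]); cv2.imwrite("pics/mask.png",a)
from geo import *
i=cv2.imread("pics/side0.png")[:,:,::-1]; h=cv2.cvtColor(np.ascontiguousarray(i),cv2.COLOR_RGB2HSV)
print(h[250,270:296:3].tolist(), h[240,270:296:3].tolist())
```

```text
[[25, 227, 175], [25, 228, 177], [25, 226, 177], [25, 228, 177], [25, 225, 178], [25, 226, 177], [25, 223, 178], [25, 213, 147], [25, 223, 176]] [[20, 141, 141], [25, 229, 176], [18, 104, 49], [18, 104, 49], [17, 97, 50], [17, 100, 51], [25, 224, 172], [25, 224, 175], [19, 129, 142]]
```

View pics/mask.png

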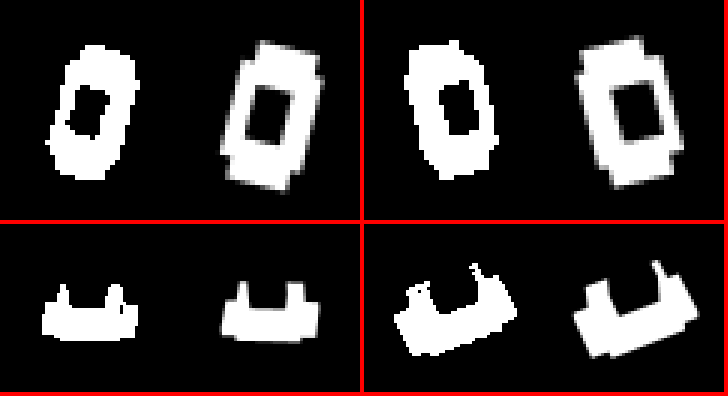

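```bash
cat >> geo.py <<'E'
from scipy.spatial.transform import Rotation as Ro
def to(*targets):  # (x,y,z,yaw) TCP targets -> tool-axis shift m, twist
    s=manip.read_state(); R=Ro.from_euler("xyz",s["eef_rot"]).as_matrix()
    print("t",round(s["clock"],2),"pos",s["eef_pos"].round(1),s["eef_rot"].round(3),"F",s["wrist_force"].round(1),"gap",round(s["finger_gap"],1))
    for t in targets: print(t,((R.T@(np.array(t[:3])-s["eef_pos"]))/1000).round(4),round(-(t[3]-s["eef_rot"][2]),3))
E
python3 -c "
from geo import *
to((459,106.4,120,-.257),(459,106.4,25,-.257))"
```

```text
t 0.1 pos [227.1 500.7 205. ] [-1.572  0.    -0.426] F [-0.8  0.  -0.9] gap 93.7
(459, 106.4, 120, -0.257) [ 0.3741  0.0852 -0.2632] -0.169
(459, 106.4, 25, -0.257) [ 0.3741  0.1802 -0.2631] -0.169
```

Emit:
play_rows([
  [[0.374,0.02,-0.263],-0.169,0.47],
  [[0.374,0.02,-0.263],-0.169,0.47],
  [[0.374,0.02,-0.263],-0.169,0.47],
  [[0.374,0.02,-0.263],-0.169,0.47],
  [[0.374,0.02,-0.263],-0.169,0.47],
  [[0.374,0.02,-0.263],-0.169,0.47],
  [[0.374,0.02,-0.263],-0.169,0.47],
  [[0.374,0.02,-0.263],-0.169,0.47],
  [[0.374,0.02,-0.263],-0.169,0.47],
  [[0.374,0.085,-0.263],-0.169,0.47],
  [[0.374,0.085,-0.263],-0.169,0.47],
  [[0.374,0.085,-0.263],-0.169,0.47],
  [[0.374,0.085,-0.263],-0.169,0.47],
  [[0.374,0.085,-0.263],-0.169,0.47],
  [[0.374,0.085,-0.263],-0.169,0.47],
], squeeze=5)

```text
clock: 1.6
eef_pos: [459.4, 107.1, 121.3]
eef_rot: [-1.571, -0.002, -0.256]
wrist_force: [0.6, 0.9, -0.2]
finger_gap: 49.6
```

```bash
python3 -c "
from geo import *
to((459,106.4,25,-.257))
i=manip.camera('top')[180:320,230:370]; j=manip.camera('side')[150:290,220:360]
cv2.imwrite('pics/hov.png',cv2.resize(np.hstack([i,j])[:,:,::-1],None,fx=2.8,fy=2.8,interpolation=2))"
```

```text
t 1.6 pos [459.4 107.1 121.3] [-1.571 -0.002 -0.256] F [ 0.6  0.9 -0.2] gap 49.6
(459, 106.4, 25, -0.257) [-0.0004  0.0963 -0.0007] 0.001
```

View pics/hov.png

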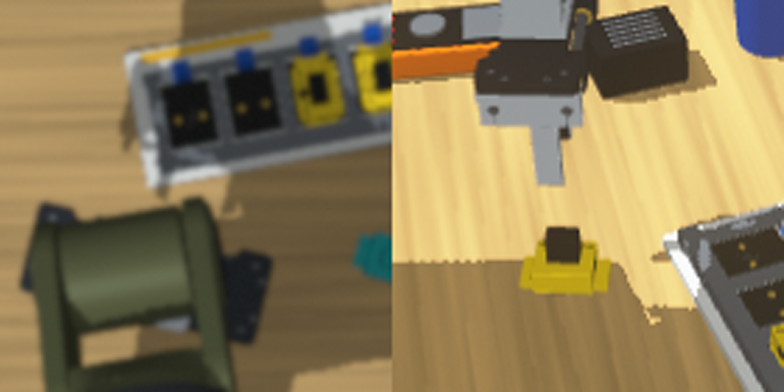

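```bash
python3 -c "
from geo import *
p=np.array([459.4,107.1,121.3]); y=-.256; z=np.array([-np.sin(y),np.cos(y),0])
for s in(-31,0,31): print(s,proj('side',p+s*z)[0].round(1))"
```

```text
-31 [276.4 217.2]
0 [278.  207.3]
31 [279.6 197.9]
```

Emit:
play_rows([
  [[0,0.05,-0.001],0,0.47],
  [[0,0.08,-0.001],0,0.47],
  [[0,0.096,-0.001],0,0.47],
  [[0,0.096,-0.001],0,0.47],
  [[0,0.096,-0.001],0,0.47],
  [[0,0.096,-0.001],0,1],
  [[0,0.096,-0.001],0,1],
  [[0,0.096,-0.001],0,1],
  [[0,0.096,-0.001],0,1],
  [[0,0.096,-0.001],0,1],
  [[0,0.096,-0.001],0,1],
  [[0,0.07,-0.001],0,1],
  [[0,0.03,-0.001],0,1],
  [[0,0.02,-0.001],0,1],
  [[0,0.02,-0.001],0,1],
], squeeze=5)

```text
clock: 3.2
eef_pos: [459.6, 106.1, 102.0]
eef_rot: [-1.57, -0.004, -0.256]
wrist_force: [-0.4, 0.4, -1.6]
finger_gap: 16.5
```

```bash
python3 -c "
from geo import *
c,s=np.cos(.17),np.sin(.17); P4=np.array([603.4,84.1])
o=lambda d:tuple(P4+d*np.array([c,s]))
to((*o(8),100,.17),(*o(8),12+17+25,.17))"
```

```text
t 3.2 pos [459.6 106.1 102. ] [-1.57  -0.004 -0.256] F [-0.4  0.4 -1.6] gap 16.5
(np.float64(611.2846781352764), np.float64(85.45345879253597), 100, 0.17) [0.1519 0.0026 0.0185] -0.426
(np.float64(611.2846781352764), np.float64(85.45345879253597), 54, 0.17) [0.1517 0.0486 0.0185] -0.426
```

Emit:
play_rows([
  [[0.04,-0.005,0.005],-0.12,1],
  [[0.09,-0.005,0.01],-0.25,1],
  [[0.13,0,0.015],-0.38,1],
  [[0.152,0.01,0.018],-0.426,1],
  [[0.152,0.02,0.018],-0.426,1],
  [[0.152,0.026,0.018],-0.426,1],
  [[0.152,0.026,0.018],-0.426,1],
  [[0.152,0.026,0.018],-0.426,1],
])

```text
clock: 4.0
eef_pos: [610.7, 85.2, 76.7]
eef_rot: [-1.572, -0.003, 0.17]
wrist_force: [-0.1, -0.9, -0.2]
finger_gap: 15.7
```

```bash
python3 -c "
from geo import *
c,s=np.cos(.17),np.sin(.17); P4=np.array([603.4,84.1])
o=lambda d:tuple(P4+d*np.array([c,s]))
to((*o(8),12+17+25,.17))
j=manip.camera('side'); cv2.imwrite('pics/s1.png',j[:,:,::-1])
R=(300,175,400,275); M={'side':(yellow(j,R)*1.,R)}
M['side'][0][60:,70:]=0
p=manip.read_state()['eef_pos']
q=[*p[:2],p[2]-25,.17]
cv2.imwrite('pics/s1c.png',cv2.resize(j[175:300,290:420,::-1],None,fx=5,fy=5,interpolation=2))
f=minimize(lambda v:np.sum((render('side',[q[0]+v[0],q[1],q[2]+v[1],.17,v[2]/50],R)-M['side'][0])**2),[0,0,0],method='Nelder-Mead',options=dict(initial_simplex=[[0,0,0],[4,0,0],[0,4,0],[0,0,5]]));print(f.x,f.fun,M['side'][0].sum())"
```

```text
t 4.0 pos [610.7  85.2  76.7] [-1.572 -0.003  0.17 ] F [-0.1 -0.9 -0.2] gap 15.7
(np.float64(611.2846781352764), np.float64(85.45345879253597), 54, 0.17) [0.0005 0.0227 0.0002] -0.0
[-0.70061961  0.16409896 -1.64494947] 132.04286043829296 494.0
```

View pics/s1c.png

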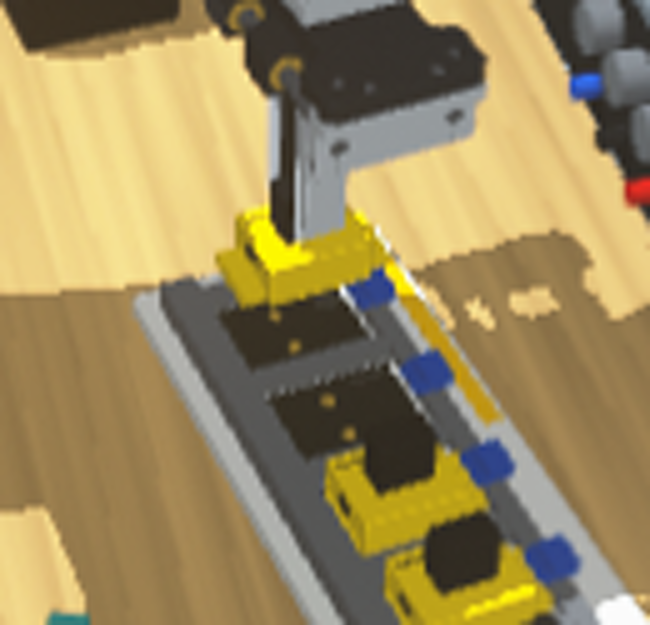

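Emit:
play_rows([
  [[0.001,0.012,0],0,1],
  [[0.001,0.02,0],0,1],
  [[0.001,0.023,0],0,1],
  [[0.001,0.025,0],0,1],
  [[0.001,0.027,0],0,1],
  [[0.001,0.027,0],0,1],
  [[0.001,0.027,0],0,1],
], squeeze=3)

```text
clock: 4.75
eef_pos: [612.3, 85.3, 50.2]
eef_rot: [-1.572, -0.005, 0.17]
wrist_force: [-0.3, -0.4, -0.9]
finger_gap: 15.9
```

Emit:
play_rows([
  [[-0.002,0,0],0,1],
  [[-0.004,0,0],0,1],
  [[-0.006,0,0],0,1],
  [[-0.008,0,0],0,1],
  [[-0.008,0,0],0,1],
])

```text
clock: 5.25
eef_pos: [604.6, 84.0, 50.6]
eef_rot: [-1.572, -0.006, 0.17]
wrist_force: [1.7, -0.4, 1.6]
finger_gap: 16.2
```

Emit:
play_rows([
  [[-0.002,0,0],0,1],
  [[-0.004,0,0],0,1],
  [[-0.006,0,0],0,1],
  [[-0.006,0,0],0,1],
])

```text
clock: 5.65
eef_pos: [598.9, 83.0, 51.0]
eef_rot: [-1.572, -0.007, 0.17]
wrist_force: [3.8, 1.4, 2.5]
finger_gap: 16.0
```

```bash
cat >> geo.py <<'E'
def look(tag,xy,view=True):
    j=manip.camera('side'); u=proj('side',[*xy,35])[0].astype(int)
    R=(u[0]-26,u[1]-24,u[0]+26,u[1]+22)
    cv2.imwrite(f'pics/{tag}.png',cv2.resize(j[u[1]-45:u[1]+40,u[0]-50:u[0]+50,::-1],None,fx=7,fy=7,interpolation=2))
    return j,R
E
python3 -c "
from geo import *
to(); look('t1',(603.4,84.1))"
```

```text
t 5.65 pos [598.9  83.   51. ] [-1.572 -0.007  0.17 ] F [3.8 1.4 2.5] gap 16.0
```

View pics/t1.png

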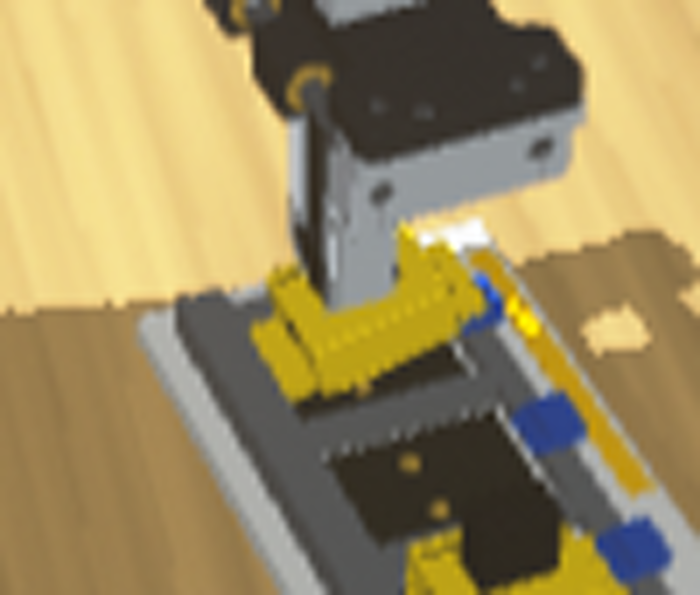

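The eighth picture shows the module tilted with its +x end up and its -x tongue against the lip edge, as intended. From here I'll measure tilt numerically.

```bash
cat >> geo.py <<'E'
def tilt(xy,yaw=.17,z0=20,t0=.2):
    """fit pose in the side view; reports along-bay offset of centre, underside height above floor, tilt deg, tip positions"""
    j,R=look('tmp',xy); m=yellow(j,R); c,s=np.cos(yaw),np.sin(yaw)
    m[:, :]*=1
    # drop fitted neighbours: keep biggest blob near centre
    n,l=cv2.connectedComponents(m.astype(np.uint8)); 
    k=np.bincount(l[10:-10,10:-10].ravel(),minlength=n); k[0]=0; m=(l==k.argmax()).astype(float)
    def cost(v):
        r=render('side',[xy[0]+v[0]*c,xy[1]+v[0]*s,12+v[1],yaw,v[2]/60],R); return np.sum((r-m)**2)
    b=min((minimize(cost,[d,z0-12,t*60],method='Nelder-Mead',options=dict(initial_simplex=np.array([d,z0-12,t*60])+np.vstack([np.zeros(3),np.diag([5,4,6])]),xatol=.02)) for d in(-4,4) for t in(0,t0)),key=lambda r:r.fun)
    u,h,t=b.x[0],b.x[1],b.x[2]/60
    print("offset %.1f h %.1f tilt %.1f deg; -x tip (%.1f,%.1f) +x tip (%.1f,%.1f) cost %.0f/%.0f"%(u,h,np.degrees(t),u-35*np.cos(t),h-35*np.sin(t),u+35*np.cos(t),h+35*np.sin(t),b.fun,m.sum()))
E
python3 -c "
from geo import *
to(); tilt((603.4,84.1))"
```

```text
t 5.7 pos [598.9  83.   50.9] [-1.572 -0.006  0.17 ] F [4.2 1.5 4.3] gap 15.9
offset 5.8 h 17.4 tilt 12.6 deg; -x tip (-28.4,9.8) +x tip (39.9,25.0) cost 52/382
```

Emit:
play_rows([
  [[-0.002,0,0],0,1],
  [[-0.004,0,0],0,1],
  [[-0.005,0,0],0,1],
  [[-0.005,0.001,0],0,1],
])

```text
clock: 6.15
eef_pos: [594.4, 82.2, 50.3]
eef_rot: [-1.572, -0.008, 0.17]
wrist_force: [3.5, 0.0, 0.8]
finger_gap: 15.6
```

```bash
python3 -c "
from geo import *
to(); tilt((603.4,84.1))"
```

```text
t 6.15 pos [594.4  82.2  50.3] [-1.572 -0.008  0.17 ] F [3.5 0.  0.8] gap 15.6
offset 5.6 h 17.6 tilt 17.1 deg; -x tip (-27.8,7.3) +x tip (39.1,27.8) cost 58/379
```

Emit:
play_rows([
  [[0.001,0,0],0,1],
  [[0.001,0.002,0],0,1],
  [[0.001,0.004,0],0,1],
  [[0.001,0.005,0],0,1],
  [[0.001,0.006,0],0,1],
  [[0.001,0.006,0],0,1],
])

```text
clock: 6.8
eef_pos: [594.8, 82.3, 43.5]
eef_rot: [-1.572, -0.006, 0.17]
wrist_force: [-0.1, -0.2, 0.0]
finger_gap: 16.0
```

```bash
python3 -c "
from geo import *
to(); tilt((603.4,84.1))"
```

```text
t 6.8 pos [594.8  82.3  43.5] [-1.572 -0.006  0.17 ] F [-0.1 -0.2  0. ] gap 16.0
offset 6.6 h 11.5 tilt 17.4 deg; -x tip (-26.8,1.0) +x tip (40.0,21.9) cost 69/362
```

Emit:
play_rows([
  [[-0.003,0,0],0,1],
  [[-0.005,0,0],0,1],
  [[-0.007,0,0],0,1],
  [[-0.008,0,0],0,1],
  [[-0.008,0,0],0,1],
])

```text
clock: 7.35
eef_pos: [587.1, 81.0, 43.8]
eef_rot: [-1.572, -0.007, 0.17]
wrist_force: [0.3, 0.5, -0.5]
finger_gap: 16.0
```

```bash
python3 -c "
from geo import *
to(); tilt((603.4,84.1))"
```

```text
t 7.35 pos [587.1  81.   43.8] [-1.572 -0.007  0.17 ] F [ 0.3  0.5 -0.5] gap 16.0
offset -0.4 h 11.5 tilt 18.4 deg; -x tip (-33.7,0.5) +x tip (32.8,22.5) cost 106/330
```

Emit:
play_rows([
  [[-0.001,0,0],0,1],
  [[-0.002,0,0],0,1],
  [[-0.003,0,0],0,1],
  [[-0.003,0,0],0,1],
])

```text
clock: 7.8
eef_pos: [584.3, 80.4, 43.9]
eef_rot: [-1.572, -0.007, 0.17]
wrist_force: [1.5, -0.0, 3.2]
finger_gap: 16.1
```

```bash
python3 -c "
from geo import *
to(); tilt((603.4,84.1))"
```

```text
t 7.8 pos [584.3  80.4  43.9] [-1.572 -0.007  0.17 ] F [ 1.5 -0.   3.2] gap 16.1
offset -1.4 h 11.8 tilt 21.3 deg; -x tip (-34.0,-0.9) +x tip (31.2,24.5) cost 113/322
```

View pics/tmp.png

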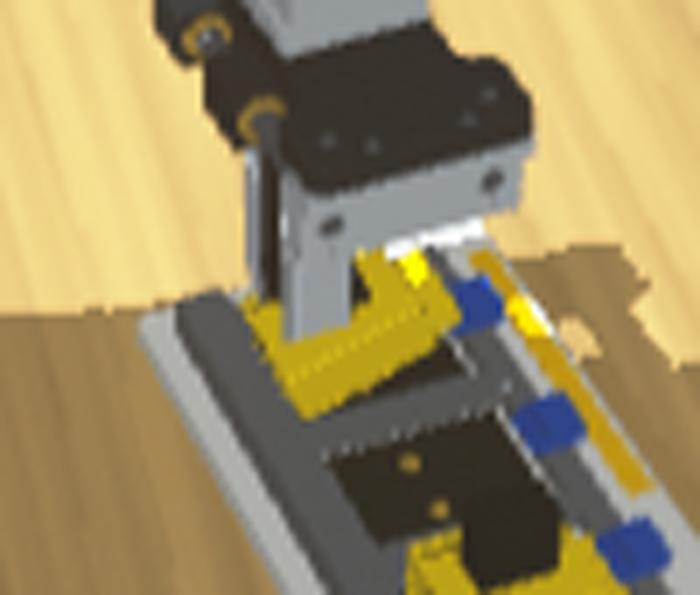

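Tucked. Next I'll release, retract, shut the fingers and press on the +x part of the grip.

Emit:
play_rows([
  [[0,0,0],0,0.68],
  [[0,0,0],0,0.68],
  [[0,0,0],0,0.68],
  [[0,0,0],0,0.68],
  [[0,-0.03,0],0,0.68],
  [[0,-0.06,0],0,0.68],
  [[0,-0.06,0],0,0.68],
])

```text
clock: 8.55
eef_pos: [585.6, 80.6, 107.8]
eef_rot: [-1.573, -0.013, 0.17]
wrist_force: [0.1, 0.5, -0.2]
finger_gap: 30.3
```

```bash
python3 -c "
from geo import *
c,s=np.cos(.17),np.sin(.17)
to((603.4+4*c,84.1+4*s,74,.17)); tilt((603.4,84.1))"
```

```text
t 8.55 pos [585.6  80.6 107.8] [-1.573 -0.013  0.17 ] F [ 0.1  0.5 -0.2] gap 30.3
(np.float64(607.3423390676382), np.float64(84.77672939626798), 74, 0.17) [0.0217 0.0341 0.0005] -0.0
offset -2.1 h 7.6 tilt 7.2 deg; -x tip (-36.8,3.2) +x tip (32.6,12.0) cost 99/342
```

Emit:
play_rows([
  [[0.022,0,0],0,1],
  [[0.022,0.01,0],0,1],
  [[0.022,0.02,0],0,1],
  [[0.022,0.03,0],0,1],
  [[0.022,0.034,0],0,1],
  [[0.022,0.038,0],0,1],
  [[0.022,0.04,0],0,1],
  [[0.022,0.041,0],0,1],
  [[0.022,0.042,0],0,1],
  [[0.022,0.043,0],0,1],
])

```text
clock: 9.6
eef_pos: [608.0, 84.4, 64.0]
eef_rot: [-1.573, -0.014, 0.17]
wrist_force: [4.6, 0.8, 7.9]
finger_gap: 0.6
```

Emit:
play_rows([
  [[0,0.001,0],0,1],
  [[0,0.002,0],0,1],
  [[0,0.003,0],0,1],
])

```text
clock: 9.9
eef_pos: [609.6, 84.6, 62.5]
eef_rot: [-1.573, -0.019, 0.17]
wrist_force: [6.2, 1.0, 11.0]
finger_gap: 0.2
```

Emit:
play_rows([
  [[0,0.001,0],0,1],
  [[0,0.002,0],0,1],
])

```text
clock: 10.1
eef_pos: [609.5, 84.6, 60.4]
eef_rot: [-1.573, -0.018, 0.17]
wrist_force: [0.9, -0.4, 2.0]
finger_gap: 0.8
```

Emit:
play_rows([
  [[0,0.001,0],0,1],
  [[0,0.002,0],0,1],
])

```text
clock: 10.3
eef_pos: [609.8, 84.6, 60.1]
eef_rot: [-1.573, -0.019, 0.17]
wrist_force: [-10.2, 0.1, 29.1]
finger_gap: 0.4
```

Emit:
play_rows([
  [[0,-0.03,0],0,0.5],
  [[0,-0.06,0],0,0.47],
  [[0,-0.06,0],0,0.47],
])

```text
clock: 10.6
eef_pos: [609.9, 84.6, 123.7]
eef_rot: [-1.573, -0.024, 0.17]
wrist_force: [0.1, 1.0, -0.9]
finger_gap: 21.3
```

```bash
python3 -c "
from geo import *
to((444.2,-191.9,120,.208),(444.2,-191.9,25,.208)); tilt((603.4,84.1))"
```

```text
t 10.6 pos [609.9  84.6 123.7] [-1.573 -0.024  0.17 ] F [ 0.1  1.  -0.9] gap 21.3
(444.2, -191.9, 120, 0.208) [-0.21   -0.0007 -0.2446] -0.038
(444.2, -191.9, 25, 0.208) [-0.2123  0.0943 -0.2443] -0.038
offset -1.6 h 3.6 tilt -1.2 deg; -x tip (-36.6,4.3) +x tip (33.4,2.8) cost 120/291
```

The first module is seated: the force dropped at the snap and it bottomed at z≈60. Now the second one.

Emit:
play_rows([
  [[-0.035,-0.005,-0.04],-0.01,0.47],
  [[-0.075,-0.005,-0.085],-0.02,0.47],
  [[-0.115,-0.005,-0.13],-0.03,0.47],
  [[-0.155,-0.005,-0.175],-0.038,0.47],
  [[-0.19,0,-0.22],-0.038,0.47],
  [[-0.211,0.02,-0.245],-0.038,0.47],
  [[-0.211,0.03,-0.245],-0.038,0.47],
  [[-0.211,0.03,-0.245],-0.038,0.47],
  [[-0.211,0.03,-0.245],-0.038,0.47],
])

```text
clock: 11.55
eef_pos: [442.5, -192.4, 86.5]
eef_rot: [-1.572, -0.02, 0.207]
wrist_force: [-0.4, 0.7, 0.5]
finger_gap: 49.6
```

```bash
python3 -c "
from geo import *
to((444.2,-191.9,25,.208))"
```

```text
t 11.55 pos [ 442.5 -192.4   86.5] [-1.572 -0.02   0.207] F [-0.4  0.7  0.5] gap 49.6
(444.2, -191.9, 25, 0.208) [0.0005 0.0615 0.0002] -0.001
```

Emit:
play_rows([
  [[0.0005,0.04,0],0,0.47],
  [[0.0005,0.0615,0],0,0.47],
  [[0.0005,0.0615,0],0,0.47],
  [[0.0005,0.0615,0],0,0.47],
  [[0.0005,0.0615,0],0,1],
  [[0.0005,0.0615,0],0,1],
  [[0.0005,0.0615,0],0,1],
  [[0.0005,0.0615,0],0,1],
  [[0.0005,0.0615,0],0,1],
  [[0.0005,0.0615,0],0,1],
  [[0.0005,0.04,0],0,1],
  [[0.0005,0,0],0,1],
  [[0.0005,-0.015,0],0,1],
  [[0.0005,-0.015,0],0,1],
], squeeze=5)

```text
clock: 12.95
eef_pos: [443.6, -192.8, 103.3]
eef_rot: [-1.575, -0.023, 0.207]
wrist_force: [-0.2, 0.1, -1.5]
finger_gap: 16.2
```

```bash
python3 -c "
from geo import *
c,s=np.cos(.17),np.sin(.17); P=(613.2,27)
to((P[0]+9*c,P[1]+9*s,100,.17),(P[0]+9*c,P[1]+9*s,76,.17))"
```

```text
t 12.95 pos [ 443.6 -192.8  103.3] [-1.575 -0.023  0.207] F [-0.2  0.1 -1.5] gap 16.2
(np.float64(622.0702629021861), np.float64(28.522641141602964), 100, 0.17) [0.2199 0.0075 0.18  ] 0.037
(np.float64(622.0702629021861), np.float64(28.522641141602964), 76, 0.17) [0.2194 0.0315 0.1801] 0.037
```

Emit:
play_rows([
  [[0.04,-0.01,0.033],0.01,1],
  [[0.08,-0.01,0.066],0.02,1],
  [[0.12,-0.01,0.1],0.03,1],
  [[0.16,-0.01,0.133],0.037,1],
  [[0.2,-0.01,0.166],0.037,1],
  [[0.219,0,0.18],0.037,1],
  [[0.2195,0.01,0.18],0.037,1],
  [[0.2195,0.025,0.18],0.037,1],
  [[0.2195,0.03,0.18],0.037,1],
  [[0.2195,0.03,0.18],0.037,1],
])

```text
clock: 13.95
eef_pos: [621.1, 27.4, 76.1]
eef_rot: [-1.574, -0.02, 0.168]
wrist_force: [0.7, -0.5, -1.0]
finger_gap: 15.7
```

```bash
python3 -c "
from geo import *
c,s=np.cos(.17),np.sin(.17); P=(613.2,27)
to((P[0]+9*c,P[1]+9*s,50,.17)); tilt(P,z0=50)"
```

```text
t 13.95 pos [621.1  27.4  76.1] [-1.574 -0.02   0.168] F [ 0.7 -0.5 -1. ] gap 15.7
(np.float64(622.0702629021861), np.float64(28.522641141602964), 50, 0.17) [0.0006 0.0261 0.001 ] -0.002
offset 6.6 h 39.2 tilt -4.2 deg; -x tip (-28.3,41.8) +x tip (41.5,36.7) cost 178/578
```

Emit:
play_rows([
  [[0.002,0.012,0.001],0,1],
  [[0.002,0.02,0.001],0,1],
  [[0.002,0.023,0.001],0,1],
  [[0.002,0.025,0.001],0,1],
  [[0.002,0.0265,0.001],0,1],
  [[0.002,0.0265,0.001],0,1],
  [[0.002,0.0265,0.001],0,1],
], squeeze=3)

```text
clock: 14.7
eef_pos: [624.2, 28.9, 50.9]
eef_rot: [-1.574, -0.022, 0.168]
wrist_force: [1.1, -0.1, -1.4]
finger_gap: 15.9
```

Emit:
play_rows([
  [[-0.002,0,0],0,1],
  [[-0.004,0,0],0,1],
  [[-0.006,0,0],0,1],
  [[-0.008,0,0],0,1],
  [[-0.01,0,0],0,1],
  [[-0.01,0,0],0,1],
])

```text
clock: 15.3
eef_pos: [614.5, 27.2, 51.0]
eef_rot: [-1.574, -0.023, 0.168]
wrist_force: [2.2, 0.4, 0.4]
finger_gap: 15.8
```

```bash
python3 -c "
from geo import *
to(); tilt((613.2,27))"
```

```text
t 15.3 pos [614.5  27.2  51. ] [-1.574 -0.023  0.168] F [2.2 0.4 0.4] gap 15.8
offset 5.1 h 16.0 tilt 2.9 deg; -x tip (-29.9,14.2) +x tip (40.0,17.8) cost 207/569
```

Emit:
play_rows([
  [[-0.002,0.001,0],0,1],
  [[-0.004,0.001,0],0,1],
  [[-0.006,0.001,0],0,1],
  [[-0.008,0.001,0],0,1],
  [[-0.01,0.001,0],0,1],
  [[-0.01,0.001,0],0,1],
])

```text
clock: 15.95
eef_pos: [604.3, 25.4, 49.6]
eef_rot: [-1.574, -0.022, 0.168]
wrist_force: [0.2, 0.4, 0.2]
finger_gap: 16.0
```

```bash
python3 -c "
from geo import *
to(); tilt((613.2,27))"
```

```text
t 15.95 pos [604.3  25.4  49.6] [-1.574 -0.022  0.168] F [0.2 0.4 0.2] gap 16.0
offset 4.9 h 17.1 tilt 19.4 deg; -x tip (-28.1,5.5) +x tip (37.9,28.7) cost 205/540
```

Emit:
play_rows([
  [[0.001,0,0],0,1],
  [[0.001,0.002,0],0,1],
  [[0.001,0.004,0],0,1],
  [[0.001,0.0045,0],0,1],
  [[0.001,0.005,0],0,1],
])

```text
clock: 16.5
eef_pos: [605.6, 25.7, 44.6]
eef_rot: [-1.574, -0.023, 0.168]
wrist_force: [0.8, 0.4, 1.7]
finger_gap: 16.1
```

Emit:
play_rows([
  [[-0.003,0,0],0,1],
  [[-0.005,0,0],0,1],
  [[-0.007,0,0],0,1],
  [[-0.008,0,0],0,1],
  [[-0.008,0,0],0,1],
])

```text
clock: 17.0
eef_pos: [597.7, 24.3, 44.6]
eef_rot: [-1.574, -0.023, 0.168]
wrist_force: [1.0, 0.4, 0.9]
finger_gap: 16.0
```

```bash
python3 -c "
from geo import *
to(); tilt((613.2,27))"
```

```text
t 17.0 pos [597.7  24.3  44.6] [-1.574 -0.023  0.168] F [1.  0.4 0.9] gap 16.0
offset -2.2 h 12.5 tilt 17.5 deg; -x tip (-35.6,2.0) +x tip (31.2,23.1) cost 229/455
```

Emit:
play_rows([
  [[-0.001,0,0],0,1],
  [[-0.0015,0,0],0,1],
  [[-0.0015,0,0],0,1],
])

```text
clock: 17.35
eef_pos: [596.5, 24.1, 44.8]
eef_rot: [-1.574, -0.023, 0.168]
wrist_force: [2.1, -0.1, 3.4]
finger_gap: 15.6
```

Emit:
play_rows([
  [[0,0,0],0,0.68],
  [[0,0,0],0,0.68],
  [[0,0,0],0,0.68],
  [[0,0,0],0,0.68],
  [[0,-0.03,0],0,0.68],
  [[0,-0.06,0],0,0.68],
  [[0,-0.06,0],0,0.68],
])

```text
clock: 18.05
eef_pos: [596.7, 24.0, 108.7]
eef_rot: [-1.575, -0.029, 0.168]
wrist_force: [1.1, -0.5, -0.1]
finger_gap: 30.3
```

```bash
python3 -c "
from geo import *
c,s=np.cos(.17),np.sin(.17)
to((613.2+4*c,27+4*s,65,.17)); tilt((613.2,27))"
```

```text
t 18.05 pos [596.7  24.  108.7] [-1.575 -0.029  0.168] F [ 1.1 -0.5 -0.1] gap 30.3
(np.float64(617.1423390676383), np.float64(27.676729396267984), 65, 0.17) [0.0195 0.0443 0.0004] -0.002
offset -2.4 h 9.6 tilt 8.7 deg; -x tip (-37.0,4.3) +x tip (32.2,15.0) cost 313/591
```

View pics/tmp.png

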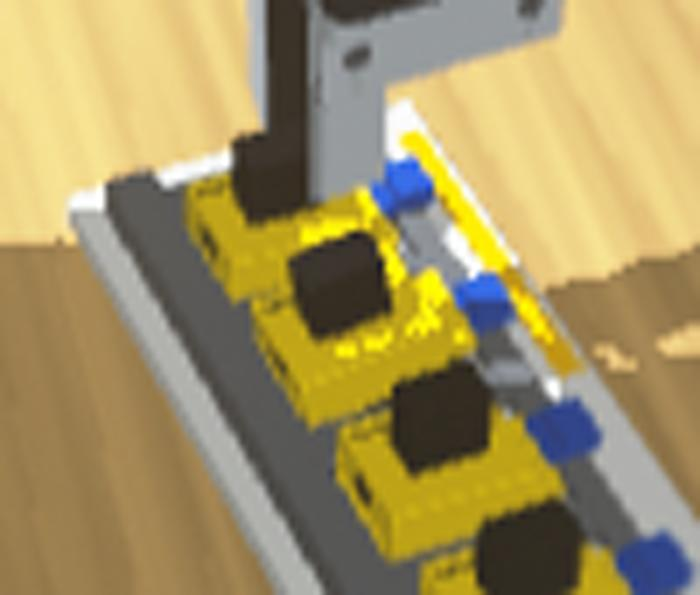

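The tenth picture shows the first module flat in the end bay. The second is tucked, with its +x end raised on the catch. I'll press it now.

Emit:
play_rows([
  [[0.02,0,0],0,1],
  [[0.02,0.01,0],0,1],
  [[0.02,0.02,0],0,1],
  [[0.02,0.03,0],0,1],
  [[0.02,0.034,0],0,1],
  [[0.02,0.038,0],0,1],
  [[0.02,0.041,0],0,1],
  [[0.02,0.042,0],0,1],
  [[0.02,0.043,0],0,1],
  [[0.02,0.044,0],0,1],
])

```text
clock: 19.1
eef_pos: [617.8, 27.4, 64.1]
eef_rot: [-1.575, -0.03, 0.168]
wrist_force: [4.3, 0.8, 8.2]
finger_gap: 0.3
```

Emit:
play_rows([
  [[0,0.001,0],0,1],
  [[0,0.002,0],0,1],
  [[0,0.003,0],0,1],
])

```text
clock: 19.4
eef_pos: [619.5, 27.6, 62.6]
eef_rot: [-1.576, -0.035, 0.168]
wrist_force: [6.4, 2.1, 10.3]
finger_gap: 0.5
```

Emit:
play_rows([
  [[0,0.001,0],0,1],
  [[0,0.002,0],0,1],
])

```text
clock: 19.6
eef_pos: [619.4, 27.6, 60.6]
eef_rot: [-1.576, -0.034, 0.168]
wrist_force: [-0.2, 0.2, 0.3]
finger_gap: 0.5
```

Snapped. One gentle confirming press, then lift clear and check.

Emit:
play_rows([
  [[0,0.001,0],0,1],
  [[0,0.0015,0],0,1],
])

```text
clock: 19.8
eef_pos: [619.7, 27.6, 60.2]
eef_rot: [-1.576, -0.035, 0.168]
wrist_force: [-6.8, 0.8, 18.8]
finger_gap: 0.6
```

Emit:
play_rows([
  [[0,-0.04,0],0,1],
  [[0,-0.09,0],0,1],
  [[-0.1,-0.13,0],0,1],
  [[-0.2,-0.15,0.05],0,1],
  [[-0.25,-0.15,0.15],0,1],
  [[-0.25,-0.15,0.2],0,1],
  [[-0.25,-0.15,0.25],0,1],
  [[-0.25,-0.15,0.3],0,1],
  [[-0.25,-0.15,0.3],0,1],
  [[-0.25,-0.15,0.3],0,1],
])

```text
clock: 20.8
eef_pos: [332.8, 254.6, 198.2]
eef_rot: [-1.576, -0.035, 0.168]
wrist_force: [2.0, 0.4, -0.2]
finger_gap: 0.5
```

```bash
python3 -c "
from geo import *
to(); 
for y in(-116,-58,0,58,116):
    tilt((623-y*np.sin(.17),-30.2+y*np.cos(.17)))
j=manip.camera('side'); cv2.imwrite('pics/end.png',cv2.resize(j[200:380,290:490,::-1],None,fx=3,fy=3,interpolation=2)); 
cv2.imwrite('pics/endt.png',manip.camera('top')[:,:,::-1])"
```

```text
t 20.8 pos [332.8 254.6 198.2] [-1.576 -0.035  0.168] F [ 2.   0.4 -0.2] gap 0.5
offset -3.2 h 5.5 tilt -3.6 deg; -x tip (-38.2,7.7) +x tip (31.7,3.3) cost 133/416
offset -3.4 h 6.1 tilt -4.5 deg; -x tip (-38.3,8.8) +x tip (31.5,3.3) cost 135/379
offset -2.7 h 6.1 tilt -4.3 deg; -x tip (-37.6,8.7) +x tip (32.2,3.5) cost 134/346
offset -3.2 h 5.4 tilt -3.0 deg; -x tip (-38.2,7.2) +x tip (31.7,3.6) cost 144/298
offset -1.9 h 5.7 tilt -2.6 deg; -x tip (-36.8,7.3) +x tip (33.1,4.1) cost 153/258
```

View pics/end.png

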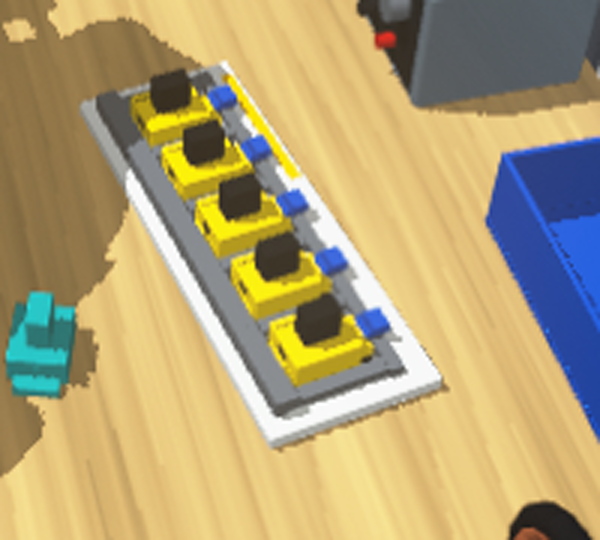

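View pics/endt.png

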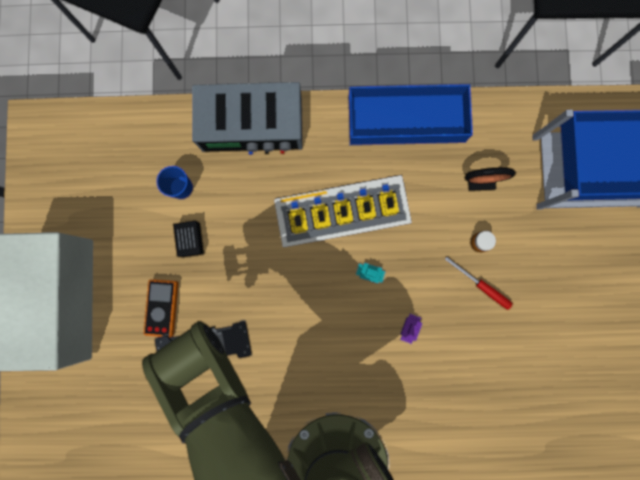

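All five modules sit alike, and everything else is where it was. Handing in.

```bash
python3 -c "
from cell import manip
print(manip.sign_off())"
```

```text
the job is handed in; nothing more can be done
None
```

Both yellow spares are fitted in the two empty bays, the two at the left (+y) end of the board, and I handed the job in at about 21 s of the 61 s allowed. I held each one lightly and tilted it about 17–20° by pushing its tongue against the lip edge. I then tucked it under the lip, let go, and pressed the +x end down with shut fingers.

**Snap and seating:** each catch gave way at about 10–11 N, and the force dropped right after. Each module then stopped with its grip top at about 60 mm, the height expected for a flat module. The confirming presses reached 29 N and 19 N, under the 80 N board limit.

**Last pictures:** all five modules look alike, with all the catches visible. The fitted modules, the turquoise and purple look-alikes and the other things on the desk showed no visible movement, and the gripper is clear of everything.

**Disagreements:**
- **Final fit heights:** the side-view fit put all five modules 5–6 mm above the floor, tilted -2.6° to -4.5° and 2–3 mm towards the lip. The three factory-fitted modules read the same, so I took this as bias from the hidden tongues. I relied on the press heights and the match with those three modules.
- **Board height:** my corner fit put the board about 4 mm too low and the fit to the fitted modules about 3 mm too high. I used the stated 12 mm floor, and the contact heights agreed with it.
- **Tool tilt:** the tool drifted about 2° in pitch over the run, with no visible effect.

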